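# Load a slotted weight on the spring checker

### The job

Put the second slotted weight on the spring checker: slide it along the ledge, without lifting it off, so that its slot takes in the stem and it drops fully home, flat on the weight already there. Then turn it on the stem until its slot points the opposite way from the slot of the weight below, leave it lying free, and do not disturb the other things on the bench.

Things in the scene. Friction and masses are not known exactly. Their poses are not given: they have to be found in the camera images.
- checker: Fixed spring checker; place and yaw vary, nothing in it moves. Origin on the bench under the stem axis, z up, +x points from the loading ledge to the stem. The lower weight lies on a pan 124 mm wide, its top 54 mm above the bench.
- stem_top (a point): Top of the stem, 135 mm above the bench. Below it: a fixed head 40 mm in diameter (123 to 135 mm high, too big for a weight to pass over), a neck 16 mm in diameter (73 to 123 mm), and a fat shoulder 26 mm in diameter that ends 73 mm above the bench.
- ledge (a point): Middle of the ledge's edge nearest the stem, on its top, 54 mm from the stem axis. The ledge is a level plate, 4 mm thick, top 73 mm above the bench (level with the top of the shoulder), 190 mm wide along the checker's y, and runs 206 mm from this edge along the checker's -x.
- hub (a point): Point on the stem axis 68 mm above the bench, level with the top of the lower weight: where the centre of the weight's underside comes to lie when it is home.
- lower_weight: Slotted weight already on the pan, pinned: it does not move. Steel disc 116 mm in diameter, 14 mm thick, no ear, top 68 mm above the bench. Origin: centre of its underside, on the stem axis. Its slot (19.5 mm wide, flared at the rim) runs from the centre along its own +x; its mouth still shows at the rim once the smaller weight is on.
- weight: Loose slotted weight, about 0.7 kg, lying on the ledge: steel disc 100 mm in diameter, 14 mm thick. Origin: centre of its underside, z up. Its slot, 19.5 mm wide, opens at its own +x rim and widens at the centre to an opening 30 mm wide (x -15 to 11, y -15 to 15 mm). An ear stands out at the rim, on the far side from the slot.
- slot_mouth (a point): Middle of the loose weight's slot mouth (flared to 30 mm): 50 mm from its centre along its own +x, at its top face. At ledge height the slot passes the neck with 1.75 mm to spare each side; the neck stops the weight 7 mm beyond centre.
- drop (a point): Middle of the underside of the loose weight (same point as its origin). When this is within about 2 mm of the stem axis, the weight drops 5 mm: its opening goes over the shoulder, it lies on the lower weight (this point 68 mm above the bench), cannot slide off, and turns about the stem with 2 mm of play.
- ear (a point): Middle of the loose weight's ear: 66 mm from its centre along its own -x, 13.5 mm above its underside. The ear is a block 20 mm wide, from the rim (x = -50) to x = -80 mm, from 7 to 20 mm above the weight's underside. With the weight home the ear clears the ledge by 2 mm and turns freely all round.
- spanner: Bystander: steel spanner, 200 mm long, lying on the bench. Origin near its middle, long axis along its x.
- spray_can: Bystander: spray can, 60 mm in diameter, 170 mm tall, standing on the bench. Origin: centre of its underside.
- rotor: Bystander: flat brake rotor ring, 160 mm in diameter, 6 mm thick, lying on the bench. Origin: centre of its underside.
Mind the look-alikes: they are no part of the job. Leave any yellow look-alike of the weight alone.

How it is judged:
On the way, in this order (a step that is already met when the one before it is completed fails the run):
1. the weight has been slid onto the stem and has dropped home, flat on the lower weight (horizontal distance between weight and hub below 0.005 m and z of weight in the frame of checker below 0.0705 m and angle between weight's own z axis and vertical below 0.06 rad), for 0.2 s.
2. the weight, still home, has been turned so that its slot points opposite to the slot below, within about 30 degrees (all of step 1 and x of slot_mouth in the frame of lower_weight below -0.0433 m), for 0.2 s.
At the end, for the whole second after the job is handed in: The loose weight lies home on the lower one: centre within 5 mm of the stem axis, underside less than 2.5 mm above the lower weight's top, tilted under 3.4 degrees, at rest, its slot opposite the lower slot within 30 degrees (slot mouth 43.3 mm or more behind the axis) (all of step 2 and linear speed of weight below 0.02 m/s and angular speed of weight below 0.1 rad/s); the robot touches nothing.
It fails at once if the weight was lifted off: its underside came more than 30 mm above the ledge (z of weight in the frame of checker above 0.103 m).
It fails at once if the weight fell off the ledge (z of weight in the frame of checker below 0.055 m).
It fails at once if the spanner was moved by more than 20 mm (distance of spanner from where it was at the start of the episode above 0.02 m).
It fails at once if the spray can was moved by more than 20 mm (distance of spray_can from where it was at the start of the episode above 0.02 m).
It fails at once if the brake rotor was moved by more than 20 mm (distance of rotor from where it was at the start of the episode above 0.02 m).
It also fails if it takes over 67 s, if anything falls off the work surface, if the arm or the gripper's body presses on something with over 40 N, if the wrist force passes 120 N, or if a joint passes its speed limit or range.

### The arm

A 6-joint arm with a two-finger parallel gripper is mounted at the origin on the work surface. World frame = base frame: x ahead of the robot, y to its left, z up, the work surface at z = 0. Lengths are in m, angles in rad, forces in N, time in s.
With the tool pointing down it reaches from about 0.35 to 0.975 m from the base axis. Payload 4.9 kg.
Tool frame: the origin (TCP) lies on the centre line of the jaws, within the pads' length; the fingertips stand manip.tip_reach ahead of it and the grasp point (between the pads) is the TCP (manip.tip_reach is the distance from the TCP to the fingertips, in m); z points along the fingers, y is the line along which they close (so a half turn about z gives the same grasp; the last joint's range is limited). The gripper opens to 85 mm and grips with 20 to 120 N. Pads are 22 mm wide; open, the fingers measure 114 mm over their backs; the gripper's body (76 mm by 85 mm) begins 54 mm behind the grasp point. The pads swing forward as they close: fully open they stand 13 mm farther back than shut.
Start: joints at [1.063, 0.053, 1.613, -0, 1.476, -0.119], TCP at [0.237, 0.578, 0.25] pointing down, gripper open.
Joint ranges: [-3.01, 3.01], [-1.01, 2.22], [0.06, 2.58], [-1.02, 4.17], [0.09, 2.62], [-3.14, 3.14]. Speed limits (rad/s): [2.57, 2.57, 3.14, 3.14, 3.14, 3.14].

### API

Orientations are given as a unit quaternion [w, x, y, z].
In Python, from plant import manip gives the robot as it stands. The module is installed in compiled form; this text tells all that it offers.
- The arm moves only by the tool move_arm, never from a script. Its argument "rows" is a list of rows, each a list of 7 numbers: the shift along the tool's x, y, z in cm, then the turn, a rotation vector about the tool's x, y, z in degrees, then the opening, from -1 (shut) to 1 (fully open). In form: [[tx, ty, tz, ax, ay, az, jaw], ...]. A call has 1 to 20 rows; each row shifts and turns the commanded pose from where the row before left it, along the tool's axes as they then stand; what a row does not reach is not made up. A row lasts 1/12 s, in which the tool goes at most 41.7 mm and 7.16 degrees, less where a joint would pass 70% of its speed; a pose out of reach is approached as far as the arm can. A call is refused whole if a number of a shift passes 4.17 or a number of a turn 7.16, either way. A call with a gripper value outside its range is refused whole. The fingers move at their own pace and stop on an object; the grip force is fixed at half the most. Time passes only in rows, so rows that do not move let the fingers close. It gives the time, the measured TCP pose, the force, the opening and the grip force at its end, in the units of the state.
- manip.state(): the state, without advancing time (a new reading comes with each control period).
- manip.grab_frame(name): name is "side" or "top" or "wrist"; returns a dict with "img" (420x560x3 uint8, blue, green, red), "mtx" (3x3 intrinsics, pixels), "R" (3x3) and "t" (3): a world point X has camera coordinates R X + t. Camera axes: x right, y down, z forward; pixel columns grow to the right and rows downward; lengths in m; the calibration is good to about 2 mm. A picture is of the moment at which its call begins. There is no depth.
- manip.job_done(): hands the job in; it is judged then, once.
The state is a dict: "time": time; "joint_pos": joint angles; "joint_vel": joint speeds; "joint_efforts": joint torques, N m; "tool_pos": TCP position; "tool_rot": TCP orientation; "contact_force": force on the tool from outside, world axes, zero at the start; "ft_torque": the same for the moment, N m; "gripper_width": opening from 0.0 (shut) to 1.0 (fully open); "grasp_force": force on a finger pad.
Only numpy, scipy, OpenCV 4.12 (cv2) and the standard library are available. Lean on these libraries where they do the work, as an engineer would, in place of code of your own. Each camera call takes 0.05 s, during which the arm holds its last target. There are 200 camera calls.

## Working session

There is one attempt and no reset: what is moved stays moved. The work goes in short steps, Python scripts to look and compute and a tool call to move; the robot and the scene stay as the last step left them, time stands still between calls to the robot, and variables do not carry over. Pictures are saved under pics/ and viewed, at most 10 in all, crops included, and the job is handed in when it is done.

Besides the shell and the picture viewer there is one more tool, called after "Call:" in YAML: its name, and indented under it one key for each argument. move_arm: Moves the arm, as the interface text tells. Its arguments: {"type":"object","properties":{"rows":{"type":"array","items":{"type":"array","items":{"type":"number"}}}},"required":["rows"]}

```bash
mkdir -p pics; cat > h.py <<'E'
import numpy as np, cv2
from plant import manip
def snap(n,tag):
    f=manip.grab_frame(n); cv2.imwrite(f'pics/{tag}.png',f['img']); np.savez(f'pics/{tag}.npz',**f); return f
def ray(f,u,v,z):
    K,R,t=f['mtx'],f['R'],f['t']
    d=R.T@np.linalg.inv(K)@np.array([u,v,1.]); c=-R.T@t
    return c+d*(z-c[2])/d[2]
def proj(f,X):
    p=f['mtx']@(f['R']@np.asarray(X,float)+f['t']); return p[:2]/p[2]
E
python3 - <<'E'
from h import *
for n in('top','side'):
    f=snap(n,n+'0'); print(n,-f['R'].T@f['t'],f['mtx'][0,0])
s=manip.state();print(s,manip.tip_reach)
E
```

```text
top [ 0.49267118 -0.01202736  1.55006718] 498.06869913224716
side [0.42063268 0.71376756 0.86519029] 388.52844231638676
{'time': 0.1, 'joint_pos': array([ 1.06305572e+00,  5.32662140e-02,  1.61412769e+00, -6.06592145e-06,
        1.47600295e+00, -1.19024463e-01]), 'joint_vel': array([ 0.0012709 , -0.00035534, -0.00279924, -0.00070655,  0.00048621,
        0.00100393]), 'joint_efforts': array([ 1.27878036e-03, -3.94899881e+01, -3.71365857e+01,  2.34805259e-05,
        3.93164344e-03,  4.42233727e-06]), 'tool_pos': array([0.23663714, 0.5779109 , 0.24921852]), 'tool_rot': array([-2.75225427e-04,  1.93136372e-01,  9.81171508e-01, -8.59094190e-04]), 'contact_force': array([-0.25021057,  0.2118452 , -0.37357755]), 'ft_torque': array([-0.01251403, -0.00514559,  0.02772282]), 'grasp_force': 0.0, 'gripper_width': 0.9982863994799622} 0.019
```

View pics/top0.png

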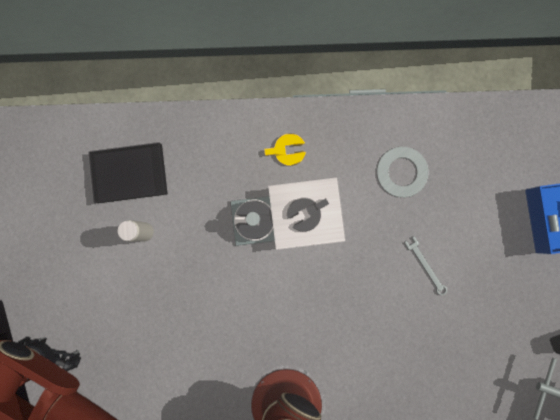

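View pics/side0.png

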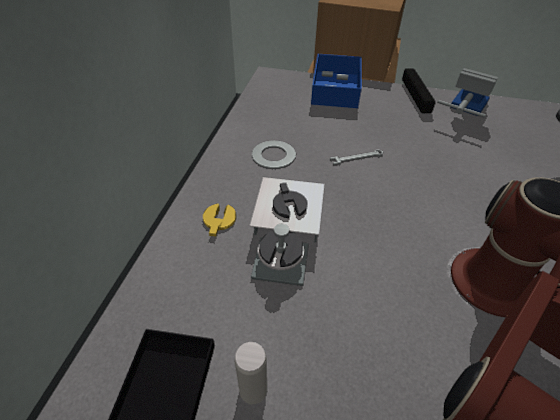

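The top view shows the checker's stem at about (253,219), the white ledge to its right, the weight at (303,214) with its slot facing left and its ear at upper right (322,203). Next I'll enlarge this area in both views.

```bash
python3 - <<'E'
from h import *
a=cv2.imread('pics/top0.png')[170:260,220:355]; b=cv2.imread('pics/side0.png')[170:300,230:340]
a=cv2.resize(a,None,fx=4,fy=4,interpolation=2); b=cv2.resize(b,None,fx=2.3,fy=2.77,interpolation=2)
h=max(a.shape[0],b.shape[0]); p=lambda x:cv2.copyMakeBorder(x,0,h-x.shape[0],0,0,0)
cv2.imwrite('pics/c0.png',np.hstack([p(a),p(b)]))
f=np.load('pics/top0.npz')
for n,u,v,z in[('head',253,219,.135),('wt',303,214,.087),('ear',321,204,.09),('l1',269,185,.073),('l2',340,179,.073),('l3',345,241,.073),('l4',276,249,.073),('can',130,231,.17),('rotor',403,172,0.006),('sp',427,265,0),('yel',289,150,.02)]:print(n,ray(f,u,v,z).round(4))
E
```

```text
head [0.5588 0.076  0.135 ]
wt [ 0.5716 -0.0684  0.087 ]
ear [ 0.5994 -0.1221  0.09  ]
l1 [0.6618 0.0297 0.073 ]
l2 [ 0.6737 -0.1824  0.073 ]
l3 [ 0.489  -0.1905  0.073 ]
l4 [0.4711 0.014  0.073 ]
can [0.5335 0.4162 0.17  ]
rotor [ 0.6982 -0.3869  0.006 ]
sp [ 0.408  -0.4493  0.    ]
yel [ 0.7753 -0.0337  0.02  ]
```

View pics/c0.png

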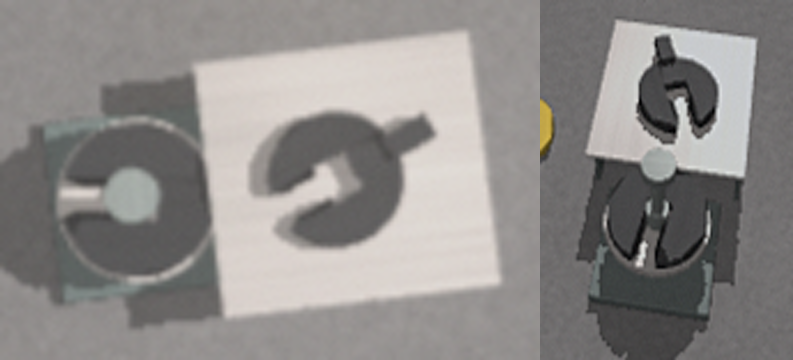

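The crops show the lower weight's slot pointing left (checker +x, roughly world +y). The loose weight's slot faces about 20° off that, with its ear at upper right. I'll hover over it for close wrist-camera measurements.

```bash
cat >> h.py <<'E'
from scipy.spatial.transform import Rotation as Ro
def pose():
    s=manip.state(); q=s['tool_rot']; return np.array(s['tool_pos']),Ro.from_quat([*q[1:],q[0]]),s
def yaw():
    M=pose()[1].as_matrix(); return np.degrees(np.arctan2(M[1,1],M[0,1]))
def to(x,y,z,psi):
    "total tool-frame shift (cm) at present orientation, then az turn (deg, clockwise +) to reach tool-y yaw psi"
    p,r,s=pose(); print('shift cm',(r.inv().apply(np.array([x,y,z])-p)*100).round(2),'az',round(((yaw()-psi+180)%360)-180,2),'tilt',r.as_matrix()[:,2].round(4))
E
python3 - <<'E'
from h import *
to(.56,-.10,.26,27)
f=manip.grab_frame('wrist'); p,r,s=pose(); print(r.inv().apply(-f['R'].T@f['t']-p), f['mtx'][0,0], (f['R']@r.as_matrix()).round(3))
E
```

```text
shift cm [-55.62 -50.48  -1.  ] az 40.73 tilt [-9.0e-04 -1.6e-03 -1.0e+00]
[ 0.08187039  0.00012822 -0.12365985] 362.9907077864964 [[-0.001  1.     0.001]
 [-0.948 -0.001 -0.318]
 [-0.318 -0.001  0.948]]
```

Call:
move_arm:
  rows:
    - [-2.7,-2.34,0,0,0,0,1]
    - [-2.7,-2.34,0,0,0,0,1]
    - [-2.7,-2.34,0,0,0,0,1]
    - [-2.7,-2.34,0,0,0,0,1]
    - [-2.7,-2.34,0,0,0,0,1]
    - [-2.7,-2.34,0,0,0,0,1]
    - [-2.7,-2.34,0,0,0,0,1]
    - [-2.7,-2.34,0,0,0,0,1]
    - [-2.7,-2.34,0,0,0,0,1]
    - [-2.7,-2.34,0,0,0,0,1]
    - [-2.7,-2.34,0,0,0,0,1]
    - [-2.7,-2.34,0,0,0,0,1]
    - [-2.7,-2.34,0,0,0,0,1]
    - [-2.7,-2.34,0,0,0,0,1]
    - [-2.7,-2.34,0,0,0,0,1]
    - [-2.7,-2.34,0,0,0,0,1]
    - [-2.7,-2.34,0,0,0,0,1]
    - [-2.7,-2.34,0,0,0,0,1]
    - [-2.7,-2.34,0,0,0,0,1]
    - [-2.7,-2.34,0,0,0,0,1]

```text
time: 1.82
tool_pos: [0.5595, -0.0612, 0.25]
tool_rot: [-0.0, 0.193, 0.981, 0.0]
contact_force: [0.1, 1.1, -0.3]
gripper_width: 0.997
grasp_force: 0.0
```

Call:
move_arm:
  rows:
    - [0,0,0,0,0,5.8,1]
    - [0,0,0,0,0,5.8,1]
    - [0,0,0,0,0,5.8,1]
    - [0,0,0,0,0,5.8,1]
    - [0,0,0,0,0,5.8,1]
    - [0,0,0,0,0,5.8,1]
    - [0,0,0,0,0,5.8,1]
    - [0,0,0,0,0,0,1]
    - [0,0,0,0,0,0,1]

```text
time: 2.57
tool_pos: [0.559, -0.0594, 0.25]
tool_rot: [-0.0, 0.52, 0.854, -0.0]
contact_force: [0.1, -0.1, -0.7]
gripper_width: 1.002
grasp_force: 0.0
```

```bash
python3 - <<'E'
from h import *
f=snap('wrist','w1'); p,r,s=pose(); print(p,yaw(),s['joint_pos'],s['contact_force'])
for X in[(.5588,.076,.135),(.5716,-.0684,.087),(.599,-.122,.09)]:print(proj(f,X))
E
```

```text
[ 0.55907594 -0.05941392  0.25005869] 27.260285311638096 [-2.38221143e-01 -9.62584291e-02  1.75995782e+00 -3.25149497e-05
  1.47828944e+00 -7.13999829e-01] [ 0.39460793 -0.38807806  0.18193228]
[379.54965023  12.05092884]
[283.36466752 202.22574335]
[282.74532667 268.35241804]
```

View pics/w1.png

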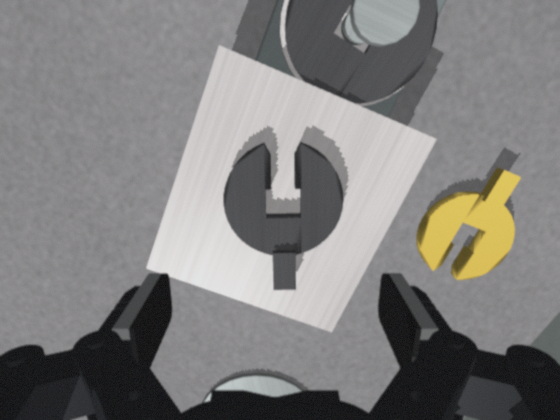

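The wrist view shows the weight at about (284,199), its slot pointing up the image and its ear at (285,271). The ledge corners are at about (219,45), (436,138), (333,331) and (148,268). I'll fit the poses to these.

```bash
cat >> h.py <<'E'
from scipy.optimize import least_squares, minimize
def T2(c,P): # c=(x,y,yaw rad); P Nx3
    P=np.atleast_2d(P).astype(float); k,s=np.cos(c[2]),np.sin(c[2])
    return np.c_[c[0]+k*P[:,0]-s*P[:,1], c[1]+s*P[:,0]+k*P[:,1], P[:,2]]
def projN(f,P): return np.array([proj(f,p) for p in P])
def wmask(f,c,zb,shape=(420,560)):
    m=np.zeros(shape,np.uint8); a=np.radians(np.linspace(11.5,348.5,80))
    disc=np.r_[np.c_[50*np.cos(a),50*np.sin(a)],[[11,-9.75],[11,-15],[-15,-15],[-15,15],[11,15],[11,9.75]]]/1000
    ear=np.array([[-50,-10],[-80,-10],[-80,10],[-50,10]])/1000
    def fill(P,z): cv2.fillPoly(m,[np.round(projN(f,T2(c,np.c_[P,np.full(len(P),z)]))*16).astype(np.int32)],1,shift=4)
    for z in np.linspace(zb,zb+.014,5): fill(disc,z)
    for z in np.linspace(zb+.007,zb+.02,5): fill(ear,z)
    return m
def fitw(f,dark,c0,zb):
    def cost(d):
        m=wmask(f,c0+d*[.001,.001,.01],zb); return 1-(m&dark).sum()/max(1,(m|dark).sum())
    r=minimize(cost,np.zeros(3),method='Nelder-Mead',options=dict(initial_simplex=np.array([[0,0,0],[5,0,0],[0,5,0],[0,0,5.]]),xatol=.02,fatol=1e-5))
    return c0+r.x*[.001,.001,.01],r.fun
E
python3 - <<'E'
from h import *
f=dict(np.load('pics/w1.npz')); g=cv2.cvtColor(f['img'],6)
# ledge corners
w=((g>150)*255).astype(np.uint8); w=cv2.morphologyEx(w,cv2.MORPH_OPEN,np.ones((3,3)))
cs,_=cv2.findContours(w,0,1); c=max(cs,key=cv2.contourArea); hull=cv2.convexHull(c)
q=cv2.approxPolyDP(hull,8,True)[:,0]; print(q.tolist())
pts=hull[:,0].astype(float)
# fit checker pose from corners
L=np.array([[-.054,-.095,.073],[-.054,.095,.073],[-.26,.095,.073],[-.26,-.095,.073]])
def res(x):
    P=projN(f,T2(x,L)); return np.array([min(((q-p)**2).sum(1)) for p in P])**.5 if 0 else np.concatenate([q[np.argmin(((q-p)**2).sum(1))]-p for p in P])
r=least_squares(res,[.559,.076,np.radians(94)]); ck=r.x; print('checker',ck[:2],np.degrees(ck[2]),np.abs(r.fun).max(), 'head',proj(f,[*ck[:2],.135]))
in_=cv2.fillPoly(np.zeros_like(g),[q.astype(np.int32)],1)
for th in(70,85):
    d=((g<th)&(in_>0)).astype(np.uint8)
    _,lab,st,_=cv2.connectedComponentsWithStats(d); k=lab[230,250]; d=(lab==k).astype(np.uint8)
    cw,e=fitw(f,d,np.array([.5716,-.0684,np.radians(117)]),.073); print(th,cw[:2],np.degrees(cw[2]),e)
ear=T2(cw,[[-.066,0,.0865]])[0];print('ear',ear)
print('local',T2([0,0,-ck[2]],[[*(cw[:2]-ck[:2]),0]]))
v=cv2.resize(f['img'],None,fx=1,fy=1); e=cv2.Canny(wmask(f,cw,.073)*255,50,100); v[e>0]=(0,0,255)
a=np.linspace(0,2*np.pi,200)
for rr,z in((.02,.135),(.058,.068)):
    for p in projN(f,T2(ck,np.c_[rr*np.cos(a),rr*np.sin(a),0*a+z])): cv2.circle(v,tuple(int(t) for t in p),0,(0,255,0),-1)
cv2.imwrite('pics/w1f.png',cv2.resize(v[0:310,140:460],None,fx=1.9,fy=1.9))
E
```

```text
[[218, 45], [436, 138], [331, 332], [146, 269]]
checker [0.56043836 0.079236  ] 95.39888314271984 0.598026825575289 head [384.8805645   8.0116834]
70 [0.61125111 0.0653607 ] 55.39786113065315 0.9391685182020167
85 [ 0.57151271 -0.06766468] 118.52665502610562 0.13591072140294935
ear [ 0.60303216 -0.12565196  0.0865    ]
local [[-0.14729097  0.0027965   0.        ]]
```

View pics/w1f.png

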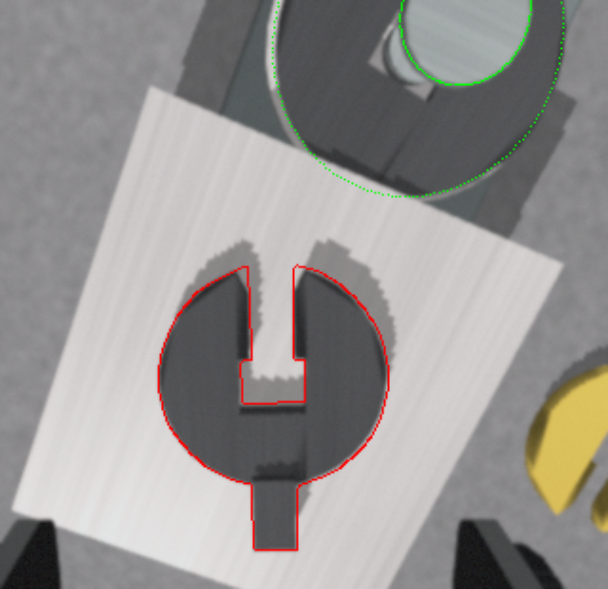

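The fit is good. Next I approach the ear.

```bash
python3 - <<'E'
from h import *
to(.603,-.1257,.097,28.5)
E
```

```text
shift cm [-7.91  0.87 15.3 ] az -1.24 tilt [-4.e-04  1.e-04 -1.e+00]
```

Call:
move_arm:
  rows:
    - [-1.98,0.22,0,0,0,0,1]
    - [-1.98,0.22,0,0,0,0,1]
    - [-1.98,0.22,0,0,0,0,1]
    - [-1.97,0.21,0,0,0,0,1]
    - [0,0,2.5,0,0,-1.24,1]
    - [0,0,2.5,0,0,0,1]
    - [0,0,2.5,0,0,0,1]
    - [0,0,2.5,0,0,0,1]
    - [0,0,2,0,0,0,1]
    - [0,0,1.3,0,0,0,1]
    - [0,0,1,0,0,0,1]
    - [0,0,1,0,0,0,1]
    - [0,0,0,0,0,0,1]
    - [0,0,0,0,0,0,1]

```text
time: 3.78
tool_pos: [0.6033, -0.1259, 0.0976]
tool_rot: [0.0, 0.512, 0.859, 0.0]
contact_force: [-0.1, 0.4, -0.5]
gripper_width: 0.997
grasp_force: 0.0
```

Call:
move_arm:
  rows:
    - [0,0,0,0,0,0,-0.1]
    - [0,0,0,0,0,0,-0.1]
    - [0,0,0,0,0,0,-0.1]
    - [0,0,0,0,0,0,-0.2]
    - [0,0,0,0,0,0,-0.3]
    - [0,0,0,0,0,0,-0.4]
    - [0,0,0,0,0,0,-0.5]
    - [0,0,0,0,0,0,-0.6]
    - [0,0,0,0,0,0,-0.7]
    - [0,0,0,0,0,0,-0.8]
    - [0,0,0,0,0,0,-1]
    - [0,0,0,0,0,0,-1]
    - [0,0,0,0,0,0,-1]

```text
time: 4.87
tool_pos: [0.6029, -0.126, 0.0976]
tool_rot: [-0.0, 0.512, 0.859, -0.0]
contact_force: [-4.0, -0.2, 5.2]
gripper_width: 0.214
grasp_force: 59.5
```

```bash
python3 - <<'E'
from h import *
f=snap('wrist','w2'); p,r,s=pose(); print(p,yaw(),s['gripper_width'],s['grasp_force'],s['contact_force'])
E
```

```text
[ 0.60291231 -0.12595813  0.09759103] 28.370411273914804 0.21614860205795342 59.55457091331482 [-3.90841089 -0.69134098  5.53239055]
```

View pics/w2.png

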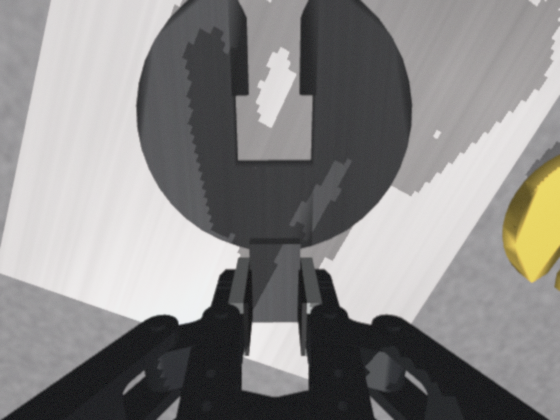

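The ear is gripped and centred between the pads at about (275,280). Now I turn the weight in line with the checker axis.

Call:
move_arm:
  rows:
    - [0,-0.5,0,0,0,3,-1]
    - [0,-0.5,0,0,0,4,-1]
    - [0,-0.5,0,0,0,4,-1]
    - [0,-0.5,0,0,0,4,-1]
    - [0,-0.5,0,0,0,4,-1]
    - [0,-0.3,0,0,0,4,-1]
    - [0,0,0,0,0,0,-1]
    - [0,0,0,0,0,0,-1]

```text
time: 5.58
tool_pos: [0.5774, -0.1358, 0.0976]
tool_rot: [0.001, 0.673, 0.74, 0.0]
contact_force: [-0.0, -1.3, 1.7]
gripper_width: 0.213
grasp_force: 59.4
```

```bash
cat >> h.py <<'E'
CK=np.array([.5604,.0792,np.radians(95.4)])
def loc(): # TCP in checker frame (mm), tool-x yaw rel. to checker
    p,r,s=pose(); print('tcp local mm',(T2([0,0,-CK[2]],[[p[0]-CK[0],p[1]-CK[1],p[2]]])[0]*1000).round(1),'rel yaw',round(yaw()+90-95.4,2),'F',s['contact_force'].round(1),'w',round(float(s['gripper_width']),3),'g',round(float(s['grasp_force']),1))
def tl(x,y,z,rel=0): # goal in checker frame mm
    P=T2(CK,[[x/1000,y/1000,z/1000]])[0]; to(*P,5.4+rel)
E
python3 - <<'E'
from h import *
loc(); tl(-156,0,97.6)
E
```

```text
tcp local mm [-215.6    3.3   97.6] rel yaw 0.02 F [-0.  -1.3  1.7] w 0.213 g 59.4
shift cm [ 5.96  0.34 -0.  ] az 0.02 tilt [ 1.6e-03 -8.0e-04 -1.0e+00]
```

Call:
move_arm:
  rows:
    - [0.6,0.1,0,0,0,0,-1]
    - [1,0.1,0,0,0,0,-1]
    - [1,0.1,0,0,0,0,-1]
    - [1,0.04,0,0,0,0,-1]
    - [1,0,0,0,0,0,-1]
    - [0.9,0,0,0,0,0,-1]
    - [0.46,0,0,0,0,0,-1]
    - [0,0,0,0,0,0,-1]
    - [0,0,0,0,0,0,-1]

```text
time: 6.33
tool_pos: [0.5751, -0.0751, 0.0976]
tool_rot: [-0.0, 0.673, 0.74, 0.001]
contact_force: [1.6, 0.2, 4.1]
gripper_width: 0.22
grasp_force: 59.4
```

```bash
python3 - <<'E'
from h import *
loc()
f=snap('wrist','w3')
c=np.array([*T2(CK,[[-.09,0,0]])[0,:2],CK[2]])
v=f['img'].copy(); e=cv2.Canny(wmask(f,c,.073)*255,50,100); v[e>0]=(0,0,255)
a=np.linspace(0,2*np.pi,300)
for rr,z in((.02,.135),(.02,.123),(.058,.068),(.013,.073),(.008,.08)):
    for p in projN(f,T2(CK,np.c_[rr*np.cos(a),rr*np.sin(a),0*a+z])):
        if abs(p).max()<2000: cv2.circle(v,tuple(int(t) for t in p),0,(0,255,0),-1)
cv2.imwrite('pics/w3f.png',v)
E
```

```text
tcp local mm [-1.55e+02 -1.00e-01  9.76e+01] rel yaw 0.01 F [1.6 0.2 4.1] w 0.22 g 59.4
```

View pics/w3f.png

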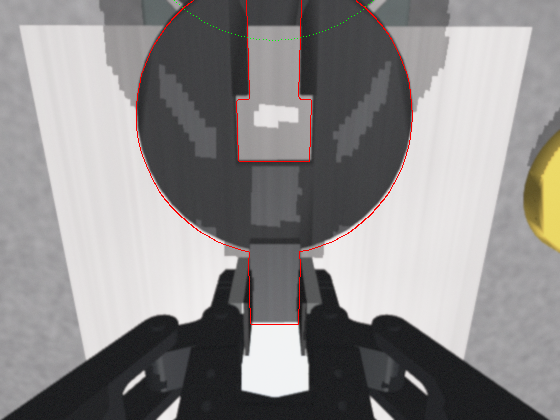

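The weight is aligned: the slot is centred at u≈274 and the ledge edge at u≈276. I'll slide it towards the stem while watching the force.

Call:
move_arm:
  rows:
    - [0.7,0.02,0,0,0,0,-1]
    - [0.7,0.02,0,0,0,0,-1]
    - [0.7,0,0,0,0,0,-1]
    - [0.7,0,0,0,0,0,-1]
    - [0.7,0,0,0,0,0,-1]
    - [0.7,0,0,0,0,0,-1]
    - [0.5,0,0,0,0,0,-1]
    - [0,0,0,0,0,0,-1]

```text
time: 7.05
tool_pos: [0.5709, -0.029, 0.0977]
tool_rot: [0.001, 0.673, 0.74, -0.0]
contact_force: [0.0, -2.5, 4.0]
gripper_width: 0.216
grasp_force: 59.5
```

Call:
move_arm:
  rows:
    - [0.5,0,0,0,0,0,-1]
    - [0.5,0,0,0,0,0,-1]
    - [0.5,0,0,0,0,0,-1]
    - [0.5,0,0,0,0,0,-1]
    - [0,0,0,0,0,0,-1]

```text
time: 7.47
tool_pos: [0.569, -0.0093, 0.0976]
tool_rot: [0.001, 0.673, 0.739, -0.0]
contact_force: [-0.1, -4.1, 4.9]
gripper_width: 0.219
grasp_force: 59.5
```

```bash
python3 - <<'E'
from h import *
loc()
E
```

```text
tcp local mm [-89.   -0.3  97.6] rel yaw -0.03 F [-0.1 -4.1  4.9] w 0.219 g 59.5
```

Call:
move_arm:
  rows:
    - [0.5,0,0,0,0,0,-1]
    - [0.5,0,0,0,0,0,-1]
    - [0.5,0,0,0,0,0,-1]
    - [0.4,0,0,0,0,0,-1]
    - [0.3,0,0,0,0,0,-1]
    - [0.1,0,0,0,0,0,-1]
    - [0,0,0,0,0,0,-1]
    - [0,0,0,0,0,0,-1]

```text
time: 8.13
tool_pos: [0.5652, 0.0147, 0.0953]
tool_rot: [-0.002, 0.673, 0.74, -0.001]
contact_force: [1.5, -0.1, -7.2]
gripper_width: 0.218
grasp_force: 58.9
```

```bash
python3 - <<'E'
from h import *
loc()
E
```

```text
tcp local mm [-64.7   1.3  95.3] rel yaw -0.02 F [ 1.5 -0.1 -7.2] w 0.218 g 58.9
```

Call:
move_arm:
  rows:
    - [0,0,0,0,0,0,-0.3]
    - [0,0,0,0,0,0,-0.3]
    - [0,0,0,0,0,0,-0.3]
    - [0,0,0,0,0,0,-0.3]
    - [0,0,0,0,0,0,-0.3]

```text
time: 8.55
tool_pos: [0.5672, 0.0139, 0.0981]
tool_rot: [0.0, 0.673, 0.739, 0.0]
contact_force: [0.0, -1.0, -0.3]
gripper_width: 0.349
grasp_force: 0.0
```

```bash
python3 - <<'E'
from h import *
loc(); f=snap('side','s4'); g=snap('wrist','w4')
b=f['img'][170:300,230:340]; b=cv2.resize(b,None,fx=3,fy=3.23,interpolation=2)
cv2.imwrite('pics/m4.png',np.hstack([b,cv2.resize(g['img'],(440,420))[:b.shape[0]]][:2]) if b.shape[0]==420 else b); print(b.shape)
E
```

```text
tcp local mm [-65.7  -0.6  98.1] rel yaw -0.04 F [ 0.  -1.  -0.3] w 0.349 g 0.0
(420, 330, 3)
```

View pics/m4.png

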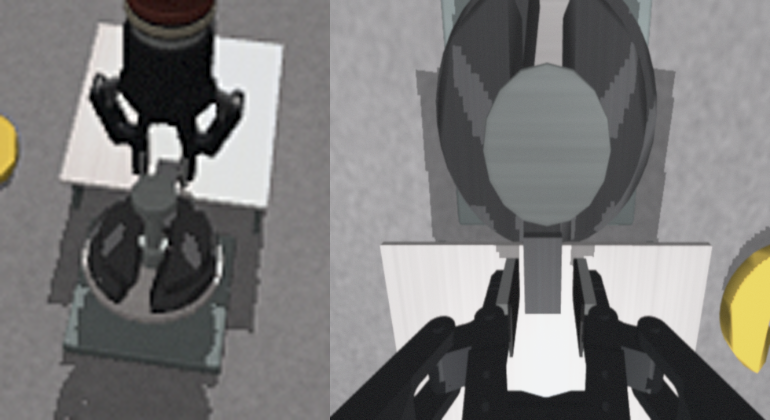

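The weight has dropped: the head sits in front of it and the ear at (542,270) lies between the slightly open pads. I'll measure the lower slot's direction and confirm the height before turning.

```bash
python3 - <<'E'
from h import *
f=dict(np.load('pics/top0.npz'))
m=ray(f,220+62/4,170+194/4,.068); print('lower slot yaw',np.degrees(np.arctan2(m[1]-CK[1],m[0]-CK[0])),np.hypot(*(m[:2]-CK[:2])))
# sub-check: bright slot pixels in annulus of the lower weight, unwrapped brightness by angle
g=cv2.cvtColor(f['img'],6).astype(np.float32)
for rr in(.040,.047,.053):
    a=np.radians(np.arange(40,150,4)); P=projN(f,T2([*CK[:2],0],np.c_[rr*np.cos(a),rr*np.sin(a),0*a+.066])).astype(np.float32)
    print(rr,dict(zip(range(40,150,4),cv2.remap(g,P[:,:1],P[:,1:],1).ravel().astype(int).tolist())))
f=dict(np.load('pics/w4.npz'))
for z in(.068,.073):print(z,projN(f,T2(CK,[[-.08,.01,z+.02],[-.08,-.01,z+.02],[-.05,.01,z+.02],[-.05,-.01,z+.02]])).round().tolist())
print(manip.state()['joint_pos'])
E
```

```text
lower slot yaw 85.15423491956243 0.053276873616172706
0.04 {40: 90, 44: 91, 48: 91, 52: 89, 56: 89, 60: 86, 64: 77, 68: 69, 72: 104, 76: 163, 80: 202, 84: 196, 88: 170, 92: 153, 96: 139, 100: 111, 104: 81, 108: 74, 112: 83, 116: 88, 120: 90, 124: 90, 128: 90, 132: 89, 136: 88, 140: 88, 144: 88, 148: 87}
0.047 {40: 92, 44: 90, 48: 91, 52: 91, 56: 89, 60: 89, 64: 87, 68: 78, 72: 96, 76: 148, 80: 196, 84: 199, 88: 168, 92: 150, 96: 139, 100: 102, 104: 74, 108: 70, 112: 79, 116: 85, 120: 88, 124: 89, 128: 89, 132: 89, 136: 90, 140: 90, 144: 89, 148: 89}
0.053 {40: 92, 44: 92, 48: 91, 52: 93, 56: 94, 60: 92, 64: 92, 68: 92, 72: 110, 76: 143, 80: 184, 84: 196, 88: 164, 92: 150, 96: 146, 100: 125, 104: 86, 108: 78, 112: 78, 116: 86, 120: 92, 124: 94, 128: 92, 132: 92, 136: 92, 140: 90, 144: 91, 148: 90}
0.068 [[251.0, 315.0], [297.0, 315.0], [249.0, 253.0], [298.0, 253.0]]
0.073 [[250.0, 322.0], [297.0, 322.0], [248.0, 258.0], [299.0, 258.0]]
[-1.06745297e-01  5.97874735e-02  1.87277555e+00  4.48726857e-05
  1.20832261e+00 -2.00315939e-01]
```

The ear's far edge is at row 314 (315 predicted for home), so the weight is home. The lower slot points at about 87°, so I turn the weight counter-clockwise by about 173° around the stem.

Call:
move_arm:
  rows:
    - [0,0,0.2,0,0,0,-0.3]
    - [0.016,0.46,0,0,0,-4,-0.3]
    - [0.016,0.46,0,0,0,-4,-0.3]
    - [0.016,0.46,0,0,0,-4,-0.3]
    - [0.016,0.46,0,0,0,-4,-0.3]
    - [0.016,0.46,0,0,0,-4,-0.3]
    - [0.016,0.46,0,0,0,-4,-0.3]
    - [0.016,0.46,0,0,0,-4,-0.3]
    - [0.016,0.46,0,0,0,-4,-0.3]
    - [0,0,0,0,0,0,-0.3]

```text
time: 9.48
tool_pos: [0.6006, 0.0274, 0.095]
tool_rot: [-0.0, 0.443, 0.897, -0.0]
contact_force: [-0.4, -0.4, 0.2]
gripper_width: 0.353
grasp_force: 0.0
```

```bash
python3 - <<'E'
from h import *
loc(); p=pose()[0]; print(np.hypot(*(p[:2]-CK[:2])),np.degrees(np.arctan2(*(p[:2]-CK[:2])[::-1]))+90-yaw())
E
```

```text
tcp local mm [-55.4 -35.2  95. ] rel yaw 32.04 F [-0.4 -0.4  0.2] w 0.353 g 0.0
0.06560613684809428 0.3798550290904146
```

Call:
move_arm:
  rows:
    - [0.016,0.46,0,0,0,-4,-0.3]
    - [0.016,0.46,0,0,0,-4,-0.3]
    - [0.016,0.46,0,0,0,-4,-0.3]
    - [0.016,0.46,0,0,0,-4,-0.3]
    - [0.016,0.46,0,0,0,-4,-0.3]
    - [0.016,0.46,0,0,0,-4,-0.3]
    - [0.016,0.46,0,0,0,-4,-0.3]
    - [0.016,0.46,0,0,0,-4,-0.3]
    - [0.016,0.46,0,0,0,-4,-0.3]
    - [0.016,0.46,0,0,0,-4,-0.3]
    - [0.016,0.46,0,0,0,-4,-0.3]
    - [0.016,0.46,0,0,0,-4,-0.3]
    - [0.016,0.46,0,0,0,-4,-0.3]
    - [0.016,0.46,0,0,0,-4,-0.3]
    - [0.016,0.46,0,0,0,-4,-0.3]
    - [0.016,0.46,0,0,0,-4,-0.3]
    - [0,0,0,0,0,0,-0.3]

```text
time: 10.9
tool_pos: [0.6248, 0.0929, 0.095]
tool_rot: [-0.0, -0.099, 0.995, 0.0]
contact_force: [0.0, -0.3, -0.4]
gripper_width: 0.349
grasp_force: 0.0
```

```bash
python3 - <<'E'
from h import *
loc(); p=pose()[0]; print(np.hypot(*(p[:2]-CK[:2])),np.degrees(np.arctan2(*(p[:2]-CK[:2])[::-1]))+90-yaw(),manip.state()['joint_pos'])
E
```

```text
tcp local mm [  7.6 -65.4  95. ] rel yaw 95.96 F [ 0.  -0.3 -0.4] w 0.349 g 0.0
0.06582067479705676 0.6622256555905892 [ 2.98786271e-02  2.07118071e-01  1.71500681e+00  1.46561194e-05
  1.21993467e+00 -1.73919054e+00]
```

Call:
move_arm:
  rows:
    - [0.016,0.46,0,0,0,-4,-0.3]
    - [0.016,0.46,0,0,0,-4,-0.3]
    - [0.016,0.46,0,0,0,-4,-0.3]
    - [0.016,0.46,0,0,0,-4,-0.3]
    - [0.016,0.46,0,0,0,-4,-0.3]
    - [0.016,0.46,0,0,0,-4,-0.3]
    - [0.016,0.46,0,0,0,-4,-0.3]
    - [0.016,0.46,0,0,0,-4,-0.3]
    - [0.016,0.46,0,0,0,-4,-0.3]
    - [0.016,0.46,0,0,0,-4,-0.3]
    - [0.016,0.46,0,0,0,-4,-0.3]
    - [0.016,0.46,0,0,0,-4,-0.3]
    - [0.016,0.46,0,0,0,-4,-0.3]
    - [0.016,0.46,0,0,0,-4,-0.3]
    - [0.016,0.46,0,0,0,-4,-0.3]
    - [0.016,0.46,0,0,0,-4,-0.3]
    - [0.016,0.46,0,0,0,-4,-0.3]
    - [0.016,0.46,0,0,0,-4,-0.3]
    - [0.016,0.46,0,0,0,-4,-0.3]
    - [0,0,0,0,0,0,-0.3]

```text
time: 12.57
tool_pos: [0.5632, 0.1454, 0.0953]
tool_rot: [0.0, -0.69, 0.724, -0.0]
contact_force: [0.3, -0.7, -0.5]
gripper_width: 0.351
grasp_force: 0.0
```

```bash
python3 - <<'E'
from h import *
loc(); print(manip.state()['joint_pos']); g=snap('wrist','w5')
E
```

```text
tcp local mm [65.6 -9.  95.3] rel yaw 171.87 F [ 0.3 -0.7 -0.5] w 0.351 g 0.0
[ 1.24624838e-01  9.61964950e-02  1.83869745e+00  1.35987749e-04
  1.20646316e+00 -2.96928433e+00]
```

View pics/w5.png

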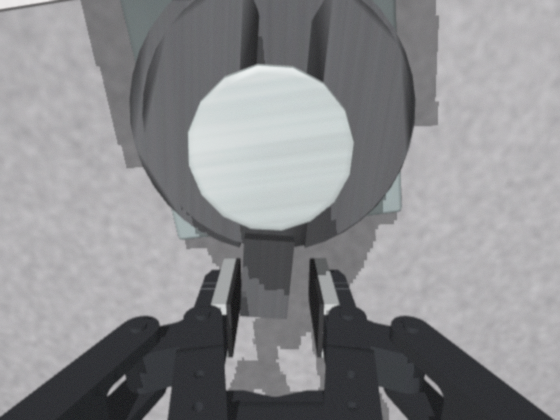

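The slot now points up the image towards the ledge and the ear at (268,275) lies free between the pads, so the turn is within a few degrees of target. I'll open the gripper and retreat upward.

Call:
move_arm:
  rows:
    - [0,0,0,0,0,0,0.2]
    - [0,0,0,0,0,0,0.2]
    - [0,0,0,0,0,0,0.2]
    - [0,0,-0.5,0,0,0,0.2]
    - [0,0,-1,0,0,0,0.2]
    - [0,0,-2,0,0,0,0.2]
    - [0,0,-3,0,0,0,0.2]
    - [-1,0,-3,0,0,0,0.2]
    - [-2,0,-3,0,0,0,0.2]
    - [-2,0,-2,0,0,0,0.2]
    - [-2,0,0,0,0,0,0.2]
    - [0,0,0,0,0,0,0.2]
    - [0,0,0,0,0,0,0.2]

```text
time: 13.7
tool_pos: [0.5668, 0.2161, 0.2415]
tool_rot: [0.0, -0.691, 0.723, -0.0]
contact_force: [0.4, -0.1, 0.5]
gripper_width: 0.6
grasp_force: 0.0
```

```bash
python3 - <<'E'
from h import *
loc(); g=snap('wrist','w6'); v=g['img'].copy()
c=np.array([*CK[:2],np.radians(267)]); e=cv2.Canny(wmask(g,c,.068)*255,50,100); v[e>0]=(0,0,255); cv2.imwrite('pics/w6f.png',v)
E
```

```text
tcp local mm [135.7 -19.3 241.5] rel yaw 172.04 F [ 0.4 -0.1  0.5] w 0.6 g 0.0
```

View pics/w6f.png

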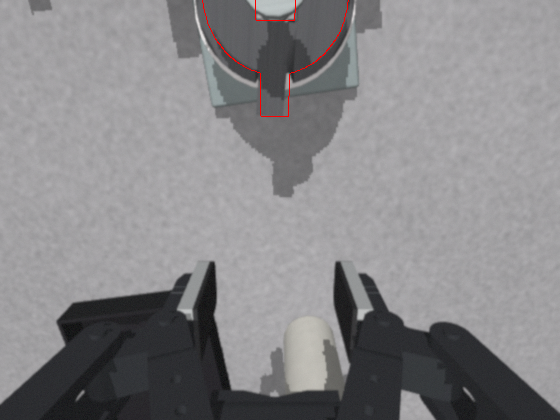

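The overlay matches: the weight is home with its ear (275,95) over the lower slot, so its own slot is opposite. The can is untouched.

```bash
python3 -c "
from plant import manip
print(manip.job_done())"
```

```text
the job is handed in; nothing more can be done
None
```

The second weight is home on the stem with its slot opposite the lower weight's slot to within a few degrees in the final picture, it lies free, and the job is handed in; the call returned no verdict.

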